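# Refit the beater rotor and lid of a soil mill

## Task

The soil mill's washed parts are drying on the mats: put it back together for the next sample. Set the four-armed beater rotor over the drive shaft in the grinding chamber and turn it under light pressure, never forcing it, until its slots drop over the drive pin and it sits fully home; then set the lid gently on the chamber so that it lies flush on the rim, and leave the other things where they are.

Things in the scene. Friction and masses are not known exactly. Their poses are not given: they have to be found in the camera images.
- mill: Bench soil mill, fixed to the bench: grey housing 220 x 170 mm, 106 mm high, with a round steel grinding chamber on top. Origin on the bench below the chamber's axis, 120 mm below mill_seat; z up, -x to its front panel; its place and yaw vary. It carries the drive spindle, whose motor resists turning with 0.15 N m: a rotor pressed lightly (under about 8 N) slips round on it, one pressed hard drags it along.
- mill_seat (a point): On the mill's vertical drive axis, at the top of the 44 mm wide spindle shoulder on which the rotor's foot rests when fully home. A round-nosed shaft 11 mm thick stands on it, tip 31.5 mm above this point. A level drive pin, 9 mm thick, 42 mm long, crosses the shaft and lies on the shoulder. Which way the pin points differs every time and is not measured. Pressing on it with over 35 N would bend it.
- chamber_rim (a point): Centre of the grinding chamber's open rim, on the drive axis, 68 mm above mill_seat. Chamber: inner radius 62 mm, wall 5 mm, its floor 8 mm below mill_seat, 76 mm deep.
- rotor_knob (a point): Centre of the round fluted knob (34 mm diameter, 24 mm tall) on top of the steel beater rotor, on its axis; 46 mm above the rotor's underside, 12 mm below its top (58 mm tall over all). Grip it here. The rotor stands upright on a green drying mat (3 mm thick) on one side of the mill, the lid on the other side.
- rotor_foot (a point): Centre of the rotor's underside, on its axis; meets mill_seat when fully home. The foot, 42 mm across, has two crossing slots along this frame's x and y, each 12 mm wide and 12 mm deep: it fits over the drive pin at every quarter turn, within about 4 degrees. Otherwise it rides on the pin, 9 mm above home, and drops when turned into line. A 14 mm bore, 34 mm deep, takes the shaft.
- rotor: The whole rotor, about 0.36 kg, origin and axes as rotor_foot, z up. Four flat arms with upright beater plates point at 45 degrees between its x and y axes, reach 51 mm from the axis and stand no higher than 23 mm above the underside.
- lid_knob (a point): Centre of the round black knob (34 mm diameter, 22 mm tall) of the mill's lid, on its axis: 30 mm above the lid's lowest face, 25 mm above lid_edge, 11 mm below the knob's top. Grip it here.
- lid_edge (a point): Centre of the underside of the lid's disc, 25 mm below lid_knob; meets chamber_rim when the lid lies flush.
- lid: The whole lid, about 0.22 kg: black disc 140 mm across, 6 mm thick, under it a tapered spigot 5 mm deep (106 to 115 mm across) that enters the chamber. Origin at the centre of the spigot's underside, z up. It cannot go down flush while the rotor still rides on the pin.
- knife: spare two-winged knife, steel, 90 long, hub 24 across and 16 high, lying flat; not needed, leave alone (origin at its underside, or as it lies; loose)
- ring_sieve: spare ring sieve, open steel ring 112 across and 34 high; not needed, leave alone (origin at its underside, or as it lies; loose)
- brush: wooden-handled cleaning brush, 170 long, lying down; leave alone (origin at its underside, or as it lies; loose)
- spanner: steel spanner, 150 long, lying down; leave alone (origin at its underside, or as it lies; loose)
- jar_a: clear screw-capped sample jar, 60 across, 75 high; leave alone (origin at its underside, or as it lies; loose)
- jar_b: another such jar, 60 across, 75 high; leave alone (origin at its underside, or as it lies; loose)
- beaker: white plastic beaker, 68 across the rim, 85 high; leave alone (origin at its underside, or as it lies; loose)
Not all that is in view belongs to the job. What is shaped like the lid but turquoise is not meant.

How it is judged:
By the outcome, as a careful person would: the job done as asked, in the order asked, and still so for the second after the job is handed in, with the robot touching nothing.
It also fails if it takes over 72 s, if anything falls off the work surface, if the arm or the gripper's body presses on something with over 40 N, if the wrist force passes 120 N, or if a joint passes its speed limit or range.

## Robot

A 7-joint arm with a two-finger parallel gripper is mounted at the origin on the work surface. World frame = base frame: x ahead of the robot, y to its left, z up, the work surface at z = 0. Lengths are in mm, angles in rad, forces in N, time in s.
With the tool pointing down it reaches from about 425 to 800 mm from the base axis. Payload 8.3 kg.
Tool frame: the origin (TCP) lies midway between the tips of the shut fingers; the grasp point (between the pads) lies 19 mm behind it; z points along the fingers, y is the line along which they close (so a half turn about z gives the same grasp; the last joint's range is limited). The gripper opens to 85 mm and grips with 20 to 120 N. Pads are 22 mm wide; open, the fingers measure 114 mm over their backs; the gripper's body (76 mm by 85 mm) begins 54 mm behind the grasp point. The pads swing forward as they close: fully open they stand 13 mm farther back than shut.
Start: joints at [1.156, 0.383, 0.016, 1.37, -0.006, 1.388, -0.046], TCP at [215.403, -586.689, 231.279] pointing down, gripper open.
Joint ranges: [-2.95, 2.95], [-0.25, 2.06], [-1.52, 1.56], [0.18, 2.33], [-1.44, 4.58], [0.02, 2.06], [-3.01, 3.01]. Speed limits (rad/s): [2.39, 2.39, 3.01, 3.01, 3.14, 3.14, 3.14].

## Interface

Orientations are given as a unit quaternion [w, x, y, z].
In Python, from rig import * gives the robot as it stands. Calls block until the motion is done:
- move_to(position, orientation): joint-space move of the TCP to a pose.
- servo_line(position, ori=None, speed=150): straight line of the TCP; ori=None keeps the orientation; speed is the mean speed in mm/s.
- set_joints(angles): joint-space move.
- grip(opening): finger opening in mm; the grip force is fixed at half the most; returns when the fingers have stopped.
- dwell(seconds).
- solve_ik(position, orientation): joint angles nearest the present ones, or None.
- get_obs(): the state.
- read_camera(name): name is "scene" or "top" or "wrist"; returns a dict with "color" (400x640x3 uint8, red, green, blue), "K" (3x3 intrinsics, pixels), "camera_from_world" (4x4, takes a point from world to camera coordinates). Camera axes: x right, y up, looking along -z (the intrinsics and any distortion apply to the point x, -y, -z); pixel columns grow to the right and rows downward; lengths in mm; the calibration is good to about 2 mm. The wrist camera is an equidistant fisheye: a pixel r from the principal point sees the ray r / f radians off the axis. A picture is of the moment at which its call begins. There is no depth.
A pose or a line that the arm cannot do raises IKError and nothing moves.
- hand_in(): hands the job in; it is judged then, once.
The state is a dict: "clock": time; "qpos": joint angles; "qd": joint speeds; "tau": joint torques, N m; "position": TCP position; "ee_rot": TCP orientation; "ft_force": force on the tool from outside, world axes, zero at the start; "wrist_torque": the same for the moment, N m; "grip_width": finger opening in mm; "grip_force": force on a finger pad.
Only numpy, scipy, OpenCV 4.12 (cv2) and the standard library are available. Lean on these libraries where they do the work, as an engineer would, in place of code of your own. Each camera call takes 0.05 s, during which the arm holds its last target. There are 200 camera calls.

## Working session

There is one attempt and no reset: what is moved stays moved. The work goes in short steps, each a Python script; the robot and the scene stay as the last script left them, time stands still between calls to the robot, and variables do not carry over. Pictures are saved under pics/ and viewed, at most 10 in all, crops included, and the job is handed in when it is done.

```bash
mkdir -p pics; ls
python3 - <<'E'
from rig import *
import cv2,numpy as np
for n in("scene","top"):
    c=read_camera(n); cv2.imwrite(f"pics/{n}0.png",c["color"][:,:,::-1]); print(n,c["K"].tolist(),np.round(c["camera_from_world"],4).tolist())
o=get_obs();print({k:np.round(v,3).tolist() for k,v in o.items()})
E
```

```text
pics
scene [[429.2979505952633, 0.0, 320.29132943045965], [0.0, 429.2979505952633, 192.27213879840593], [0.0, 0.0, 1.0]] [[0.0456, 0.999, 0.0045, -35.1977], [-0.8316, 0.0354, 0.5542, 367.7226], [0.5535, -0.029, 0.8324, -1686.0073], [0.0, 0.0, 0.0, 1.0]]
top [[457.6899582846956, 0.0, 322.2024301727239], [0.0, 457.6899582846956, 203.0350621345892], [0.0, 0.0, 1.0]] [[0.0265, -0.9996, 0.003, -0.277], [0.9973, 0.0267, 0.0685, -532.2188], [-0.0686, 0.0012, 0.9976, -1322.8034], [0.0, 0.0, 0.0, 1.0]]
{'clock': 0.1, 'qpos': [1.156, 0.384, 0.016, 1.371, -0.006, 1.388, -0.047], 'qd': [-0.0, -0.001, -0.001, -0.002, 0.001, -0.0, -0.001], 'tau': [0.004, -62.913, 0.848, -37.276, 0.017, 0.01, 0.0], 'position': [215.249, -586.298, 230.384], 'ee_rot': [-0.001, 0.985, 0.175, -0.0], 'ft_force': [0.412, -0.055, -0.479], 'wrist_torque': [0.044, -0.013, -0.024], 'grip_force': 0.0, 'grip_width': 85.391}
```

View pics/scene0.png

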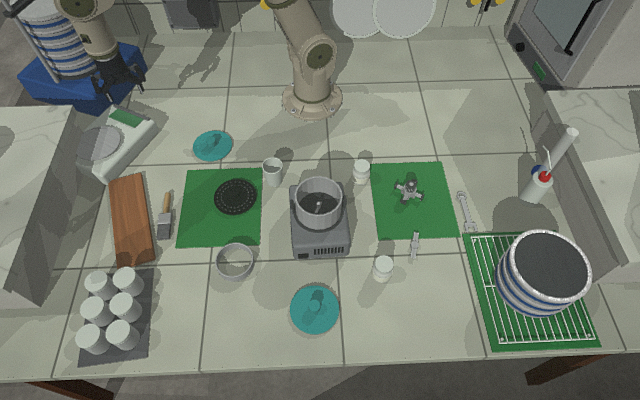

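View pics/top0.png

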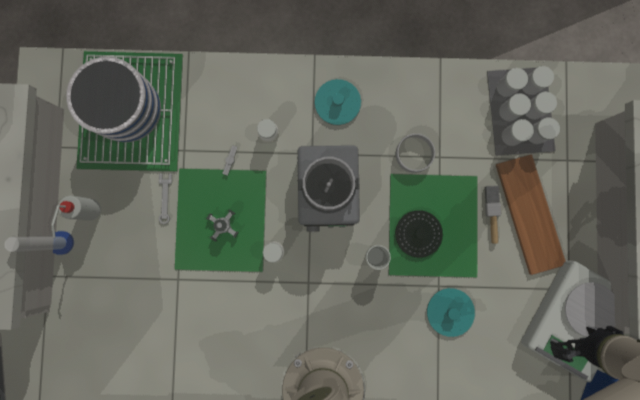

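Top view: the rotor is at about (221,226) on the left mat, the mill chamber at (328,185) and the black lid at (418,234). The beaker is at (377,257) and the jars at (267,129) and (273,252). Next I'll enlarge crops of these.

Run:
```python
import cv2,numpy as np
t=cv2.imread("pics/top0.png")
def crop(u,v,h,s): return cv2.resize(t[v-h:v+h,u-h:u+h],(s,s),interpolation=cv2.INTER_CUBIC)
cv2.imwrite("pics/crop1.png",np.hstack([crop(223,224,25,260),crop(328,185,33,260),crop(418,234,30,260)]))
```

```text
(no output)
```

View pics/crop1.png

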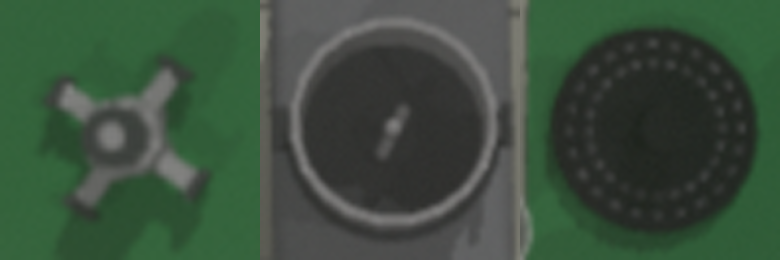

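```bash
cat > h.py <<'E'
from rig import *
import numpy as np, cv2
def q(psi): return [0,float(np.cos(psi/2)),float(np.sin(psi/2)),0]
def ray(c,u,v,fish=False):
    K,T=c["K"],c["camera_from_world"]; d=np.array([(u-K[0,2])/K[0,0],(v-K[1,2])/K[1,1],1.])
    if fish:
        r=np.hypot(d[0],d[1])+1e-9; d=np.array([d[0]/r*np.sin(r),d[1]/r*np.sin(r),np.cos(r)])
    d=d*[1,-1,-1]; R=T[:3,:3]; return -R.T@T[:3,3], R.T@d
def hit(c,u,v,z,fish=False):
    o,d=ray(c,u,v,fish); return o+d*(z-o[2])/d[2]
def proj(c,p,fish=False):
    K,T=c["K"],c["camera_from_world"]; x=(T@[*p,1])[:3]*[1,-1,-1]
    if fish:
        r=np.hypot(x[0],x[1]); th=np.arctan2(r,x[2]); x=np.array([x[0]/r*th,x[1]/r*th,1])
    else: x=x/x[2]
    return K[:2,:2]@x[:2]+K[:2,2]
def snap(n,name=None):
    c=read_camera(n)
    if name: cv2.imwrite(f"pics/{name}.png",c["color"][:,:,::-1])
    return c
E
python3 - <<'E'
from h import *
c=read_camera("top"); H=lambda u,v,z:hit(c,u,v,z)[:2]
c1=lambda u,v,z:H(198+u/5.2,199+v/5.2,z)
c2=lambda u,v,z:H(295+(u-260)/3.94,152+v/3.94,z)
k=c1(112,137,61);print("rotor knob",k)
A=[c1(62,92,26),c1(172,72,26),c1(195,187,26),c1(82,205,26)]
m=np.mean(A,0);print("arms centre",m,[round(float(np.degrees(np.arctan2(*(a-m)[::-1]))),1) for a in A])
print("rim",c2(394,122,188)); a,b=c2(403,107,127),c2(383,156,127);print("pin mid",(a+b)/2,np.linalg.norm(a-b),np.degrees(np.arctan2(*(a-b)[::-1])))
print("lid",H(388+135/4.33,204+130/4.33,14))
for n,p,z in(("jarb",(273,252),75),("beaker",(377,257),85)):print(n,H(*p,z))
E
```

```text
rotor knob [458.18482488 302.20872361]
arms centre [457.84788446 301.13308593] [56.3, -31.4, -123.8, 147.4]
rim [572.44223721  -1.99200409]
pin mid [572.81214855  -2.39250045] 36.430172155839436 -20.629184288171732
lid [ 449.01907069 -272.32619676]
jarb [387.85914475 147.29470385]
beaker [ 382.11894166 -141.31140454]
```

Run:
```python
from h import *
for nm,p in(("rotor",(458,301.5,120)),("mill",(572.5,-2,160)),("lid",(449,-272,120))):
    for d in range(-180,180,30):
        s=solve_ik(list(p),q(np.radians(d))); print(nm,d,None if s is None else np.round(s,2).tolist())
```

```text
rotor -180 [0.17, 0.52, -1.06, 1.7, 0.48, 1.21, 0.56]
rotor -150 [0.17, 0.52, -1.07, 1.7, 0.49, 1.21, 1.08]
rotor -120 [0.28, 0.66, -1.28, 1.7, 0.65, 1.3, 1.48]
rotor -90 [0.28, 0.66, -1.28, 1.7, 0.65, 1.3, 2.01]
rotor -60 [0.28, 0.66, -1.28, 1.7, 0.65, 1.3, 2.53]
rotor -30 [-0.0, 0.41, -0.8, 1.71, 0.32, 1.16, -2.99]
rotor 0 [0.18, 0.53, -1.08, 1.7, 0.5, 1.22, -2.59]
rotor 30 [0.17, 0.52, -1.07, 1.7, 0.48, 1.21, -2.06]
rotor 60 [0.25, 0.61, -1.21, 1.7, 0.6, 1.26, -1.62]
rotor 90 [0.28, 0.66, -1.28, 1.7, 0.66, 1.3, -1.14]
rotor 120 [0.22, 0.57, -1.16, 1.7, 0.55, 1.24, -0.54]
rotor 150 [0.2, 0.54, -1.11, 1.7, 0.51, 1.23, 0.01]
mill -180 [0.53, 0.41, -0.75, 1.6, 0.29, 1.25, 1.3]
mill -150 [0.83, 0.66, -1.28, 1.58, 0.64, 1.39, 1.57]
mill -120 [0.83, 0.66, -1.28, 1.58, 0.64, 1.39, 2.1]
mill -90 [-0.96, 0.69, 1.36, 1.66, -0.69, 1.37, -2.64]
mill -60 [0.29, 0.35, -0.43, 1.61, 0.15, 1.22, -2.79]
mill -30 [0.35, 0.36, -0.51, 1.6, 0.18, 1.22, -2.29]
mill 0 [0.38, 0.37, -0.55, 1.6, 0.2, 1.23, -1.78]
mill 30 [0.41, 0.37, -0.59, 1.6, 0.22, 1.23, -1.27]
mill 60 [0.43, 0.38, -0.61, 1.6, 0.23, 1.23, -0.75]
mill 90 [0.45, 0.39, -0.64, 1.6, 0.24, 1.24, -0.24]
mill 120 [0.47, 0.39, -0.66, 1.6, 0.25, 1.24, 0.28]
mill 150 [0.49, 0.4, -0.69, 1.6, 0.26, 1.24, 0.79]
lid -180 [0.95, 0.3, -0.55, 1.78, 0.18, 1.11, 1.91]
lid -150 [1.45, 0.59, -1.28, 1.76, 0.6, 1.25, 2.11]
lid -120 [-0.51, 0.62, 1.37, 1.83, -0.65, 1.24, -2.61]
lid -90 [0.48, 0.26, 0.0, 1.8, -0.0, 1.09, -2.66]
lid -60 [0.54, 0.26, -0.06, 1.79, 0.02, 1.09, -2.15]
lid -30 [0.59, 0.26, -0.12, 1.79, 0.04, 1.09, -1.64]
lid 0 [0.63, 0.26, -0.18, 1.79, 0.05, 1.09, -1.13]
lid 30 [0.69, 0.27, -0.24, 1.79, 0.07, 1.1, -0.62]
lid 60 [0.75, 0.27, -0.31, 1.78, 0.09, 1.1, -0.12]
lid 90 [0.81, 0.28, -0.38, 1.78, 0.12, 1.1, 0.39]
lid 120 [0.85, 0.29, -0.43, 1.78, 0.13, 1.1, 0.9]
lid 150 [0.9, 0.29, -0.49, 1.78, 0.15, 1.11, 1.41]
```

Run:
```python
from h import *
def save(c,n,np_=[]):
    im=c["color"][:,:,::-1].copy(); np.save(f"pics/{n}.npy",c["camera_from_world"]); print(n,c["K"].tolist(),np.round(c["camera_from_world"],4).tolist()); return im
move_to([572.5,-2,330],q(np.radians(69))); dwell(.3)
a=save(snap("wrist","w_mill"),"w_mill")
print(get_obs()["clock"],get_obs()["position"])
move_to([458,301.5,170],q(np.radians(102))); dwell(.3)
b=save(snap("wrist","w_rot"),"w_rot"); o=get_obs();print(o["clock"],o["position"],o["ft_force"])
cv2.imwrite("pics/both.png",cv2.resize(np.vstack([a,b]),(480,600),interpolation=cv2.INTER_AREA))
```

```text
w_mill [[309.70691628693146, 0.0, 318.50405445759384], [0.0, 309.70691628693146, 205.6763438204904], [0.0, 0.0, 1.0]] [[0.9329, -0.36, 0.0001, -535.026], [0.345, 0.894, -0.286, -129.6306], [0.1029, 0.2668, 0.9582, -532.3157], [0.0, 0.0, 0.0, 1.0]]
2.9583 [572.5230792   -2.21567679 329.94822219]
w_rot [[309.70691628693146, 0.0, 318.50405445759384], [0.0, 309.70691628693146, 205.6763438204904], [0.0, 0.0, 1.0]] [[0.9787, 0.2052, -0.0002, -510.5452], [-0.1967, 0.9379, -0.2859, -171.8612], [-0.0585, 0.2798, 0.9583, -378.3435], [0.0, 0.0, 0.0, 1.0]]
4.6667 [458.42574731 301.09266875 170.14452583] [-0.4639578   0.64175488 -0.05026483]
```

View pics/both.png

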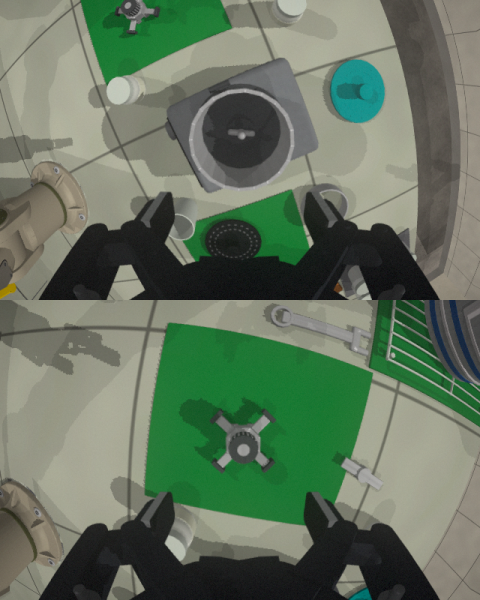

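The wrist pictures show the chamber at about (320,183) and the rotor at about (321,193) in full-size pixels. I'll enlarge both.

Run:
```python
import cv2,numpy as np
def crop(n,u,v,h,s): return cv2.resize(cv2.imread(n)[v-h:v+h,u-h:u+h],(s,s),interpolation=cv2.INTER_CUBIC)
cv2.imwrite("pics/crop2.png",np.hstack([crop("pics/w_mill.png",320,183,80,400),crop("pics/w_rot.png",321,193,50,400)]))
```

```text
(no output)
```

View pics/crop2.png

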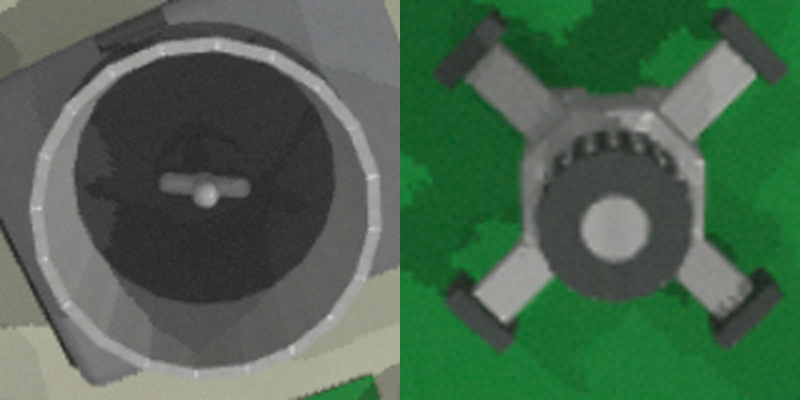

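Run:
```python
from h import *
K=np.array([[309.707,0,318.504],[0,309.707,205.676],[0,0,1]])
M=dict(K=K,camera_from_world=np.load("pics/w_mill.npy")); R=dict(K=K,camera_from_world=np.load("pics/w_rot.npy"))
m=lambda u,v,z:hit(M,240+u/2.5,103+v/2.5,z,True)[:2]
r=lambda u,v,z:hit(R,271+(u-400)/4,143+v/4,z,True)[:2]
E=[m(u,v,188) for u,v in((31,208),(381,208),(206,38),(206,376))]
print("rim",(E[0]+E[1])/2,(E[2]+E[3])/2,np.linalg.norm(E[0]-E[1]),np.linalg.norm(E[2]-E[3]))
print("tip",m(206,195,149)); a,b=m(160,183,125),m(250,188,125); print("pin",(a+b)/2,np.linalg.norm(a-b),np.degrees(np.arctan2(*(a-b)[::-1])))
print("knob",r(615,228,61)); A=[r(472,50,24),r(750,45,24),r(745,308,24),r(482,313,24)]; c=np.mean(A,0)
print("arms",c,[float(np.degrees(np.arctan2(*(p-c)[::-1]))) for p in A],[float(np.linalg.norm(p-c)) for p in A])
```

```text
rim [578.66896537   2.72315243] [ 5.77350315e+02 -3.50098658e-01] 134.45114673513197 133.4872050571231
tip [577.63849593  -0.77168916]
pin [577.28760926  -1.31593017] 41.328843990135404 155.68931354145064
knob [463.29702475 304.11158873]
arms [463.17960417 305.2655592 ] [147.82032398591912, 57.79267063981364, -32.23045689114891, -122.18753383522147] [46.11623327837736, 46.416221762272535, 46.10020911182207, 46.37535848180811]
```

The wrist and top cameras disagree by about 5 mm. I'll go down over the rotor and check it against the fingers themselves.

Run:
```python
from h import *
servo_line([463.2,304.5,85],q(np.radians(102))); dwell(.2)
c=snap("wrist","w_rot2"); np.save("pics/w_rot2.npy",c["camera_from_world"]); o=get_obs();print(o["clock"],o["position"],o["ft_force"])
print("predicted tcp, knob top px",proj(c,o["position"],True),proj(c,[463.2,304.5,61],True))
cv2.imwrite("pics/crop3.png",cv2.resize(c["color"][150:400,160:480,::-1],(768,600),interpolation=cv2.INTER_CUBIC))
```

```text
5.6333 [463.64747443 304.83051318  85.9227775 ] [-0.3039775  -0.48965705  0.14545953]
predicted tcp, knob top px [318.38963707 260.93387479] [317.49595895 242.27973516]
```

View pics/crop3.png

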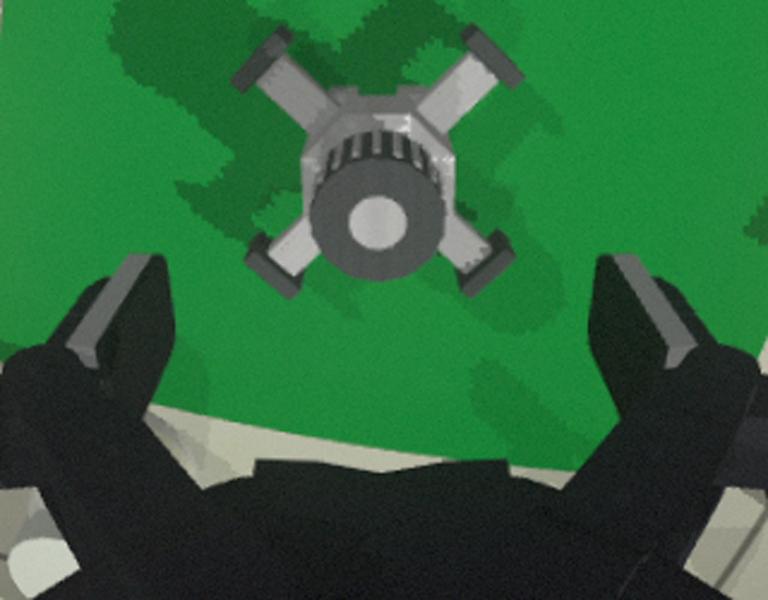

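The fingertips (x 165 and 597, middle 381) and the knob (378, 222) agree with the wrist calibration, so I trust the wrist estimates and will grasp now.

Run:
```python
from h import *
def st(t): o=get_obs();print(t,round(o["clock"],2),np.round(o["position"],1),"F",np.round(o["ft_force"],1),"T",np.round(o["wrist_torque"],2),"w",round(o["grip_width"],1),round(o["grip_force"],0)); return o
Q=q(np.radians(102))
servo_line([463.2,304.5,29],Q,speed=80); st("down"); grip(28); st("grip")
servo_line([463.2,304.5,120],Q,speed=100); st("up")
servo_line([463.2,304.5,270],Q,speed=200); st("up2")
P=q(np.radians(65))
move_to([577.5,-1,270],P); dwell(.3); st("over")
c=snap("scene","s_over"); w=snap("wrist","w_over")
cv2.imwrite("pics/crop4.png",np.hstack([cv2.resize(w["color"][100:340,160:480,::-1],(480,360)),cv2.resize(c["color"][110:260,260:380,::-1],(288,360))]))
```

```text
down 6.48 [463.4 304.8  29.3] F [-0.3  0.4 -0.2] T [ 0.03 -0.02 -0.04] w 85.1 0.0
grip 6.97 [463.5 304.7  29.7] F [-1.5 -0.9  4.8] T [-0.29  0.25 -0.04] w 39.7 60.0
up 8.03 [462.8 304.1 119.2] F [ 0.3  0.1 -4.9] T [-0.03  0.02  0.03] w 39.8 61.0
up2 8.93 [462.8 304.  268.6] F [ 0.3  0.4 -5. ] T [-0.01 -0.01  0.02] w 39.8 61.0
over 10.47 [5.774e+02 1.000e-01 2.701e+02] F [ 0.4  0.4 -3.5] T [-0.    0.01 -0.01] w 39.3 61.0
```

View pics/crop4.png

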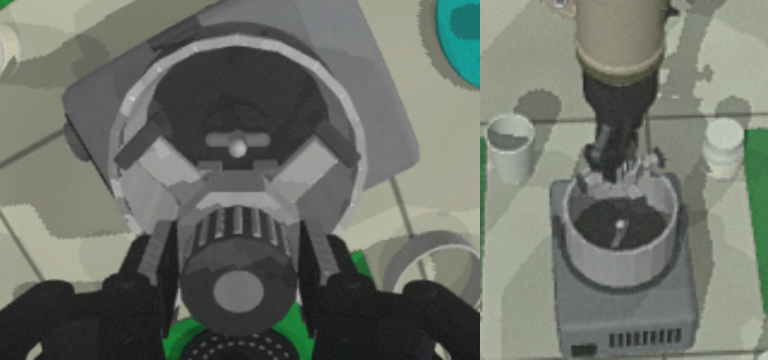

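The rotor hangs level. Its arms sit symmetrically at 45° about the pin, which runs level in the image with its tip at (238,148) and the knob centre at (238,291). I'll compute the remaining lateral offset.

Run:
```python
from h import *
w=read_camera("wrist"); o=get_obs(); z=o["position"][2]
f=lambda u,v,h:np.round(hit(w,160+u/1.5,100+v/1.5,h,True)[:2],1)
print(o["position"],"tip",f(238,147.5,149.5),"knob",f(238,291,z+31.7))
a,b=f(207,139.5,125),f(269,141,125);print("pin",(a+b)/2,np.degrees(np.arctan2(*(a-b)[::-1])))
```

```text
[577.47003997  -0.6954914  270.01818082] tip [ 5.779e+02 -1.000e-01] knob [ 5.777e+02 -3.000e-01]
pin [577.2   -1.75] 153.56384799693984
```

Run:
```python
from h import *
xy=[577.6,-0.5]; P=q(np.radians(65))
servo_line([*xy,183],P,speed=80); dwell(.4)
f0=np.mean([get_obs()["ft_force"]],0); o=get_obs(); print(o["clock"],o["position"],f0)
z=183; log=[]
while z>146:
    z-=1.0; servo_line([*xy,z],P,speed=25); o=get_obs(); d=o["ft_force"]-f0
    log.append((z,*np.round(o["position"]-[*xy,z],1),*np.round(d,1)))
    if d[2]>4: dwell(.15); d=get_obs()["ft_force"]-f0; print("contact?",z,np.round(d,1))
    if d[2]>5: break
for l in log[::4]+log[-4:]: print(*[float(x) for x in l])
o=get_obs();print(o["clock"],o["position"],o["ft_force"]-f0,o["wrist_torque"])
np.save("pics/f0.npy",f0)
```

```text
12.2583 [ 5.77658694e+02 -4.96143039e-01  1.83129424e+02] [ 0.32658454  0.19370567 -3.47514261]
contact? 146.0 [-5.1 -1.  10.1]
182.0 -0.1 -0.0 -0.1 -0.4 -0.3 -0.6
178.0 -0.0 -0.1 -0.1 0.5 -0.8 -1.3
174.0 -0.0 -0.0 -0.1 -0.8 -0.1 -0.3
170.0 -0.1 -0.0 -0.1 -0.2 0.3 -1.1
166.0 -0.1 -0.0 -0.1 -0.1 0.4 -0.3
162.0 -0.1 -0.1 -0.1 -0.7 0.1 -1.4
158.0 -0.1 -0.0 -0.1 0.5 0.7 -0.7
154.0 -0.0 -0.0 -0.1 -0.5 -0.3 -1.2
150.0 -0.0 -0.0 -0.1 -0.8 -0.3 -0.8
146.0 0.1 0.1 0.8 -4.3 -0.6 9.2
149.0 -0.1 -0.0 -0.1 -0.4 -0.5 -0.8
148.0 -0.1 -0.0 -0.1 -0.7 -0.6 -1.0
147.0 -0.0 0.0 -0.0 -1.1 0.4 -0.2
146.0 0.1 0.1 0.8 -4.3 -0.6 9.2
21.6583 [ 5.77672840e+02 -4.36754583e-01  1.46721406e+02] [-5.06919008 -1.00209985 10.14635262] [-0.17075033  0.96046798  0.02390634]
```

The rotor dropped straight home: contact came at TCP 146.7 (predicted 146.5), and riding on the pin would have meant 155.5. I'll release it, check, and go to the lid.

Run:
```python
from h import *
xy=[577.6,-0.5]; P=q(np.radians(65))
servo_line([*xy,147],P,speed=20); print(get_obs()["ft_force"]); grip(60); dwell(.1)
servo_line([*xy,200],P,speed=80); servo_line([*xy,300],P,speed=200); dwell(.2)
w1=snap("wrist","w_home"); np.save("pics/w_home.npy",w1["camera_from_world"]); print(get_obs()["clock"],get_obs()["position"])
move_to([454,-270,170],q(np.radians(60))); grip(85); dwell(.2)
w2=snap("wrist","w_lid"); np.save("pics/w_lid.npy",w2["camera_from_world"]); print(get_obs()["clock"],get_obs()["position"],get_obs()["ft_force"])
print("pred rim, knob top home / lid", proj(w1,[577.6,-.5,188],True),proj(w1,[577.6,-.5,178],True),proj(w1,[577.6,-.5,187],True),proj(w2,[454,-270,44],True))
f=lambda w:cv2.resize(w["color"][90:330,200:440,::-1],(400,400),interpolation=cv2.INTER_CUBIC)
g=cv2.convertScaleAbs(f(w2),alpha=2.5)
cv2.imwrite("pics/crop5.png",np.hstack([f(w1),g]))
```

```text
[-0.83420164  0.05478036 -2.14282502]
24.0583 [577.12674964  -0.74306823 298.66623609]
25.9083 [ 453.99585746 -270.01278549  169.98461967] [-0.11498345 -0.01261049 -0.63908467]
pred rim, knob top home / lid [319.22769666 201.43654278] [319.22639892 198.33126147] [319.22756488 201.11583889] [318.37113979 197.43592054]
```

View pics/crop5.png

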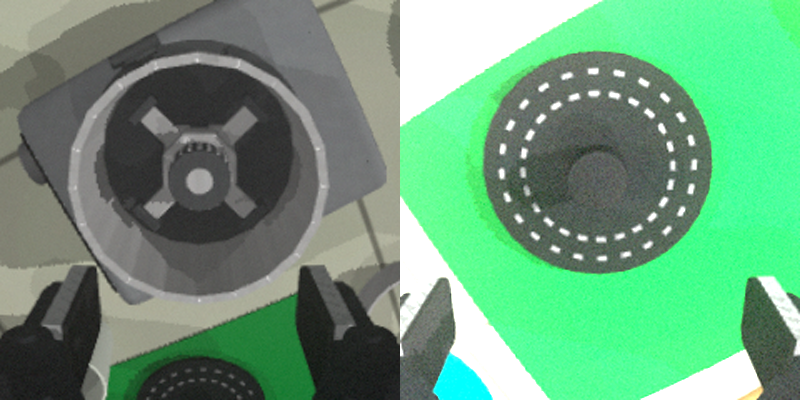

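The rotor knob is at (199,180) in the crop, i.e. pixel (319.4,198.0), which matches the home height prediction of 198.3; riding would give 201. The lid knob is at (598,180), about 0.5 mm from the prediction. I'll grasp the lid and carry it over.

Run:
```python
from h import *
def st(t): o=get_obs();print(t,round(o["clock"],2),np.round(o["position"],1),"F",np.round(o["ft_force"],1),"w",round(o["grip_width"],1),round(o["grip_force"],0)); return o
K=np.array([[309.707,0,318.504],[0,309.707,205.676],[0,0,1]])
M=dict(K=K,camera_from_world=np.load("pics/w_home.npy"))
C=np.array([proj(M,[577.6+67*np.cos(t),-.5+67*np.sin(t),188],True) for t in np.linspace(0,6.28,90)])
print("rim bbox crop px pred",(C.min(0)-[200,90])*400/240,(C.max(0)-[200,90])*400/240,"seen 69..328, 53..301")
L=dict(K=K,camera_from_world=np.load("pics/w_lid.npy")); k=hit(L,318.8,198,44,True); print("lid knob",k)
xy=[float(k[0]),float(k[1])]; Q=q(np.radians(60))
servo_line([*xy,60],Q,speed=150); servo_line([*xy,17],Q,speed=60); st("down"); grip(28); st("grip")
servo_line([*xy,100],Q,speed=100); servo_line([*xy,280],Q,speed=200); st("up")
move_to([577.6,-.5,280],Q); servo_line([577.6,-.5,215],Q,speed=100); dwell(.4); st("over")
c=snap("scene","s_lid"); w=snap("wrist","w_lid2")
cv2.imwrite("pics/crop6.png",np.hstack([cv2.resize(w["color"][80:380,120:520,::-1],(480,360)),cv2.resize(c["color"][110:260,260:380,::-1],(288,360))]))
```

```text
rim bbox crop px pred [69.90920566 53.03345171] [327.5411939  301.71729684] seen 69..328, 53..301
lid knob [ 454.07041624 -270.6490283    44.        ]
down 27.66 [ 454.3 -270.6   17.2] F [ 0.5  0.2 -0.3] w 85.2 0.0
grip 28.19 [ 454.4 -270.9   17.5] F [-0.7 -0.1  5. ] w 32.3 59.0
up 30.23 [ 453.5 -270.5  278.7] F [-0.5  0.3 -3.3] w 32.5 60.0
over 32.57 [ 5.777e+02 -5.000e-01  2.152e+02] F [-0.9 -0.1 -2.4] w 32.3 60.0
```

View pics/crop6.png

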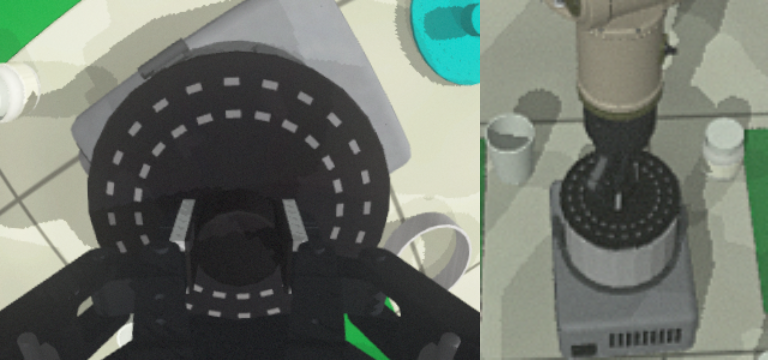

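The rim prediction matches what I saw to within 1 px, and the lid hangs level over the chamber. Flush should come near TCP z = 197.

Run:
```python
from h import *
xy=[577.6,-.5]; Q=q(np.radians(60)); f0=get_obs()["ft_force"]
servo_line([*xy,204],Q,speed=40); z=204
while z>193:
    z-=.7; servo_line([*xy,z],Q,speed=20); o=get_obs(); d=o["ft_force"]-f0
    if d[2]>3: print(round(z,1),np.round(o["position"],2),np.round(d,1))
    if d[2]>6: break
z=o["position"][2]; servo_line([*xy,z+.2],Q,speed=10); print(get_obs()["ft_force"]-f0)
grip(60); dwell(.1); servo_line([*xy,z+70],Q,speed=100); servo_line([*xy,z+170],Q,speed=200); dwell(.4)
w=snap("wrist","w_fin"); c=snap("scene","s_fin"); t=snap("top","t_fin"); o=get_obs(); print(o["clock"],o["position"],o["ft_force"])
for e in (188,197): # flush / riding: predicted disc outline in scene crop px
    C=np.array([proj(c,[577.6+70*np.cos(a),-.5+70*np.sin(a),e+6]) for a in np.linspace(0,6.28,90)]); print(e,(C.min(0)-[270,150])*5,(C.max(0)-[270,150])*5)
cv2.imwrite("pics/crop7.png",np.hstack([cv2.resize(w["color"][80:320,200:440,::-1],(400,400)),cv2.resize(c["color"][150:230,270:350,::-1],(400,400),interpolation=cv2.INTER_CUBIC)]))
```

```text
197.0 [ 5.7767e+02 -4.9000e-01  1.9753e+02] [-3.4  0.5  7.2]
[ 0.2070702  -0.28048319  1.52293679]
38.375 [ 5.77571039e+02 -5.20074778e-01  3.67468570e+02] [0.47513643 0.11077228 0.0637448 ]
188 [111.52459328 119.62452945] [361.02861531 327.98347321]
197 [110.71985111 110.407074  ] [361.78757606 319.4960421 ]
```

View pics/crop7.png

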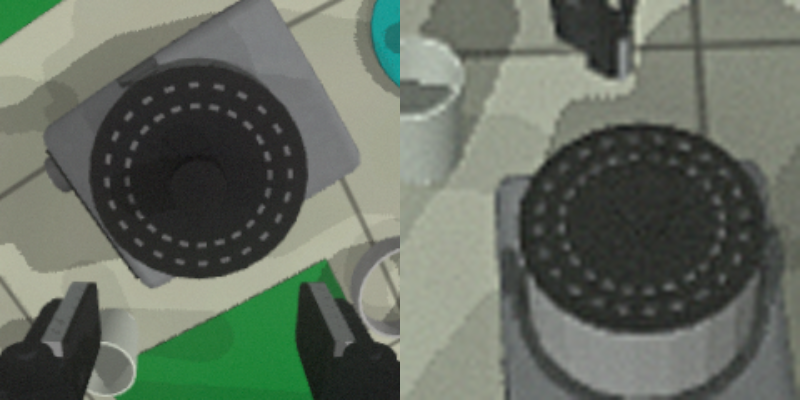

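The lid landed at TCP 197.5 (flush is 17.4 + 180 = 197.4). It lies level and centred, and its scene outline (y 123 to 333) fits flush rather than riding.

```bash
python3 -c "
from rig import *
print(hand_in())"
```

```text
the job is handed in; nothing more can be done
None
```

The mill is back together and handed in at about 38 s on the robot's clock: the rotor is fully home over the drive pin (lined up by camera, so no turning was needed), the lid lies flush on the rim, and the robot touched nothing else.

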